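Index the drilling fixture on by three notches

ROBOT

A 6-joint arm with a two-finger parallel gripper is mounted at the origin on a cart in front of the work surface, level with it; the furniture and walls round the work are solid. World frame = base frame: x ahead of the robot, y to its left, z up, the work surface at z = 0. Lengths are in m, angles in rad, forces in N, time in s.
With the tool pointing down it reaches from about 0.35 to 0.975 m from the base axis. Payload 17.4 kg.
Tool frame: the origin (TCP) lies where the fingers leave the gripper's body, on its centre line; the fingertips stand 73 mm ahead of it and the grasp point (between the pads) lies 54 mm ahead of it (nose_length is the distance from the TCP to the fingertips, in m); z points along the fingers, y is the line along which they close (so a half turn about z gives the same grasp; the last joint's range is limited). The gripper opens to 85 mm and grips with 20 to 120 N. Pads are 22 mm wide; open, the fingers measure 114 mm over their backs; the gripper's body (76 mm by 85 mm) begins 54 mm behind the grasp point. The pads swing forward as they close: fully open they stand 13 mm farther back than shut.
Start: joints at [1.288, 0.116, 1.442, -0, 1.584, -0.038], TCP at [0.164, 0.655, 0.304] pointing down, gripper open.
Joint ranges: [-2.83, 2.83], [-0.83, 2.19], [0.07, 2.5], [-1.14, 4.28], [0.01, 3], [-2.97, 2.97]. Speed limits (rad/s): [1.89, 1.89, 2.22, 3.14, 3.14, 3.14].

INTERFACE

Orientations are given as a unit quaternion [x, y, z, w].
In Python, from workcell import * gives the robot as it stands.
- The arm moves only by the tool carry_out, never from a script. Its argument "steps" is a list of rows, each an object of numbers: "tx", "ty", "tz": the shift along the tool's x, y, z in m; "wx", "wy", "wz": the turn, a rotation vector about the tool's x, y, z in degrees. A call has 1 to 8 rows; each row shifts and turns the commanded pose from where the row before left it, along the tool's axes as they then stand; what a row does not reach is not made up. A row lasts 1/12 s, in which the tool goes at most 41.7 mm and 7.16 degrees, less where a joint would pass 70% of its speed; a pose out of reach is approached as far as the arm can. A call is refused whole if a number of a shift passes 0.0417 or a number of a turn 7.16, either way. A call with a gripper value outside its range is refused whole. "fingers" is the finger opening in m, from 0 to 0.0854, set as the call begins (left out, the last holds). The fingers move at their own pace and stop on an object; "grip_force" is the grip in N (left out, the last holds). Time passes only in rows, so rows that do not move let the fingers close. It gives the time, the measured TCP pose, the force, the opening and the grip force at its end, in the units of the state.
- sense(): the state, without advancing time (a new reading comes with each control period).
- capture(name): name is "scene" or "side" or "wrist"; returns the picture (400x640x3 uint8, red, green, blue); there is no depth.
- get_calibration(name): a dict with "K" (3x3 intrinsics, pixels), "R" (3x3) and "t" (3): a world point X has camera coordinates R X + t; the wrist camera has in their place "mount" (4x4, takes a point from camera to tool coordinates, whose origin is the TCP and whose axes are the flange's). Camera axes: x right, y down, z forward; pixel columns grow to the right and rows downward; lengths in m; the calibration is good to about 2 mm. A picture is of the moment at which its call begins: read the wrist's pose just before it. get_calibration takes no time and is no camera call.
- sign_off(): hands the job in; it is judged then, once.
Trained networks look in the newest picture that a camera, given by its name, has taken for a name from the list of things; names that differ only in an ending like _2 or _b are one class to them, and where a whole thing is asked for, a point or a joint stands for the part that bears it (a point fixed in the world has none). Each returns a list of dicts, best first, with "score" (0 to 1); they miss things now and then, are a little off and sometimes report something else, mostly with a low value. They report only what shows in the picture. A call takes as long as a camera call.
- recognise(target, camera): "xyz" ([x, y, z] in m, in world coordinates, good to about 4 mm: the middle of the surface that is visible of it).
- silhouettes(target, camera): "pixels" (400x640 bool, what is visible of it).
- tip_of(target, camera): "xyz" ([x, y, z] in m, in world coordinates, good to about 4 mm: a listed point, or the origin of a listed thing).
The state is a dict: "time": time; "qpos": joint angles; "qvel": joint speeds; "joint_torque": joint torques, N m; "eef_pos": TCP position; "orientation": TCP orientation; "wrist_force": force on the tool from outside, world axes, zero at the start; "torque": the same for the moment, N m; "opening": opening from 0.0 (shut) to 1.0 (fully open); "finger_force": force on a finger pad.
Only numpy, scipy, OpenCV 4.12 (cv2) and the standard library are available. Lean on these libraries where they do the work, as an engineer would, in place of code of your own. Each camera call takes 0.05 s, during which the arm holds its last target. There are 200 camera calls.

TASK

Two small indexing fixtures stand on the bench. On the one whose lever has the round upright knob, index the flange on by exactly three notches: click the lever towards the robot's right (counter-clockwise seen from above) one notch at a time, letting it rest for a good half second in each notch, without going past the third, and then let go. Leave the flat-paddle lever of the other fixture where it is.

Things in the scene. Friction and masses are not known exactly. Their poses are not given: they have to be found in the camera images.
- knob_indexer: Fixture to be worked: round aluminium plate 210 mm across, 12 mm thick, bolted down; dark hub 104 mm across with a round 72 mm steel flange (top 44 mm above the bench); a steel lever (top 34 mm up) reaches out over the front half, which has the black notch bars. Origin on the pivot axis at bench height; z up, x to the rear, where a fixed spring housing stands 38 mm high.
- knob_indexer_lever (a joint): Knob lever's angle (rad), growing counter-clockwise from above. Seven notches at 0, 0.349, 0.698 .. 2.094 (20 degrees apart, a black bar at each). At 0 it points 120 degrees from the fixture's x axis, at 1.047 along -x. A sprung ball snaps it into the nearest notch when let go; 2.5 to 3.5 N along the arc clicks it over. It starts at rest in one of the first three notches.
- knob_indexer_handle (a point): Centre of the grip of the round black upright knob at the end of the lever, 85 mm from the pivot axis. The knob is 24 mm in diameter; its straight part reaches from 50 to 84 mm above the bench, its domed top to 93 mm; this point lies 74 mm above the bench. One notch carries it 30 mm along its arc.
- paddle_indexer: The other fixture, of the same size and make, bolted to the bench, with a square plate on its hub; to be left alone. Origin on its pivot axis at bench height.
- paddle_indexer_handle (a point): Point on the flat steel paddle (8 mm thick, 34 mm along the lever, top 91 mm above the bench) of the other lever, 85 mm from its pivot and 74 mm above the bench; to be left alone.

How it is judged:
By the outcome, as a careful person would: the job done as asked, in the order asked, and still so for the second after the job is handed in, with the robot touching nothing.
It also fails if it takes over 32 s, if anything falls off the work surface, if the arm or the gripper's body presses on something with over 40 N, if the wrist force passes 120 N, or if a joint passes its speed limit or range.

## Working session

There is one attempt and no reset: what is moved stays moved. The work goes in short steps, Python scripts to look and compute and a tool call to move; the robot and the scene stay as the last step left them, time stands still between calls to the robot, and variables do not carry over. Pictures are saved under pics/ and viewed, at most 10 in all, crops included, and the job is handed in when it is done.

Besides the shell and the picture viewer there is one more tool, called after ">>>" as name(argument=value, ...), one argument or row to a line, values as JSON. carry_out: Moves the arm, as the interface text tells. Its arguments: {"type":"object","properties":{"steps":{"type":"array"},"fingers":{"type":"number"},"grip_force":{"type":"number"}},"required":["steps"]}

```bash
mkdir -p pics; python3 - <<'E'
from workcell import *
import cv2,numpy as np
s=sense();print(s['time'],s['eef_pos'],s['orientation'])
ims=[]
for c in("scene","side"):
    im=capture(c);cv2.imwrite(f"pics/{c}0.png",im[:,:,::-1])
    for n in("knob_indexer","knob_indexer_handle","paddle_indexer","paddle_indexer_handle"):
        print(c,n,[(round(d['score'],2),np.round(d['xyz'],3)) for d in tip_of(n,c)[:2]])
print(sense()['time'])
E
```

```text
0.0 [0.16356145 0.6547579  0.30314281] [ 1.22097360e-01  9.92517949e-01 -5.91328066e-04 -8.10643711e-05]
scene knob_indexer [(0.63, array([ 0.579,  0.286, -0.003])), (0.56, array([0.49 , 0.038, 0.07 ]))]
scene knob_indexer_handle [(0.64, array([0.489, 0.299, 0.072]))]
scene paddle_indexer [(0.93, array([ 0.573,  0.014, -0.002]))]
scene paddle_indexer_handle [(0.72, array([0.49 , 0.04 , 0.072]))]
side knob_indexer [(0.83, array([ 0.575,  0.285, -0.001])), (0.67, array([0.495, 0.037, 0.07 ]))]
side knob_indexer_handle [(0.9, array([0.492, 0.3  , 0.073]))]
side paddle_indexer [(0.63, array([0.57 , 0.013, 0.002]))]
side paddle_indexer_handle [(0.56, array([0.491, 0.036, 0.072]))]
0.5
```

View pics/scene0.png

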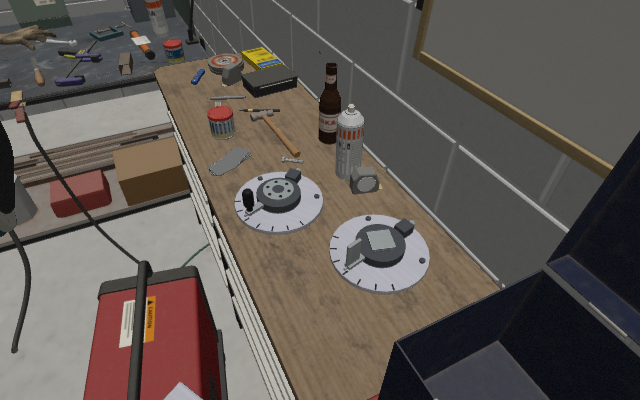

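View pics/side0.png

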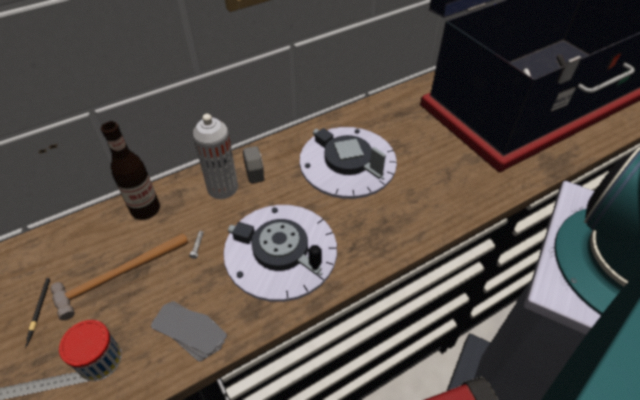

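The scene picture shows the knob fixture on the left: plate at about (280,200), black knob at (248,200). The paddle fixture is at about (380,252). The side picture shows the knob at (315,257) and the pivot at (280,240). This puts the pivot near (0.577, 0.285) and the knob near (0.491, 0.300), with a radius of 87 mm, close to the expected 85. The tool's y axis already lies roughly along the tangent.

>>> carry_out(
  steps=[
    {"tx":-0.029,"ty":-0.019},
    {"tx":-0.029,"ty":-0.019},
    {"tx":-0.029,"ty":-0.019},
    {"tx":-0.029,"ty":-0.019},
    {"tx":-0.029,"ty":-0.019},
    {"tx":-0.029,"ty":-0.019},
    {"tx":-0.029,"ty":-0.019},
    {"tx":-0.029,"ty":-0.019},
  ],
)

```text
invalid input
```

>>> carry_out(
  steps=[
    {"tx":-0.029,"ty":-0.019,"tz":0.016},
    {"tx":-0.029,"ty":-0.019,"tz":0.016},
    {"tx":-0.029,"ty":-0.019,"tz":0.016},
    {"tx":-0.029,"ty":-0.019,"tz":0.016},
    {"tx":-0.029,"ty":-0.019,"tz":0.016},
    {"tx":-0.0275,"ty":-0.018},
    {},
    {},
  ],
)

```text
invalid input
```

```bash
cat >h.py <<'E'
from workcell import *
import cv2,numpy as np
from scipy.spatial.transform import Rotation as Ro
def tool(s): return Ro.from_quat(s['orientation']).as_matrix()
def look(cams,names=("knob_indexer","knob_indexer_handle")):
    for c in cams:
        capture(c)
        for n in names: print(c,n,[(round(d['score'],2),np.round(d['xyz'],4)) for d in tip_of(n,c)[:2]])
def st():
    s=sense();R=tool(s)
    print('t',round(s['time'],2),'tcp',np.round(s['eef_pos'],4),'toolx',np.round(R[:,0],3),'tooly',np.round(R[:,1],3),'z',np.round(R[:,2],3),'q',np.round(s['qpos'],2),'F',np.round(s['wrist_force'],1),'open',round(float(s['opening']),3),'ff',s['finger_force'])
    return s,R
E
python3 - <<'E'
from h import *
s,R=st()
im=capture("wrist");cv2.imwrite("pics/w1.png",im[:,:,::-1])
look(["wrist","side"])
print(get_calibration("wrist"))
E
```

```text
t 0.5 tcp [0.1636 0.6549 0.3039] toolx [-0.97   0.242  0.   ] tooly [ 0.242  0.97  -0.   ] z [-0. -0. -1.] q [ 1.29  0.12  1.44  0.    1.58 -0.04] F [-0.2 -0.6  0.1] open 1.001 ff 0.0
wrist knob_indexer []
wrist knob_indexer_handle []
side knob_indexer [(0.86, array([0.576 , 0.2848, 0.0034])), (0.27, array([ 0.5715,  0.0142, -0.0011]))]
side knob_indexer_handle [(0.95, array([0.4919, 0.3007, 0.0761]))]
{'K': array([[320.58111052,   0.        , 321.55312061],
       [  0.        , 320.58111052, 200.22477549],
       [  0.        ,   0.        ,   1.        ]]), 'mount': array([[-1.29143513e-04, -9.48050681e-01, -3.18119302e-01,
         8.13118695e-02],
       [ 9.99999991e-01, -1.31416358e-04, -1.43158384e-05,
        -1.54954243e-04],
       [-2.82339397e-05, -3.18119301e-01,  9.48050689e-01,
        -7.00214263e-02],
       [ 0.00000000e+00,  0.00000000e+00,  0.00000000e+00,
         1.00000000e+00]])}
```

View pics/w1.png

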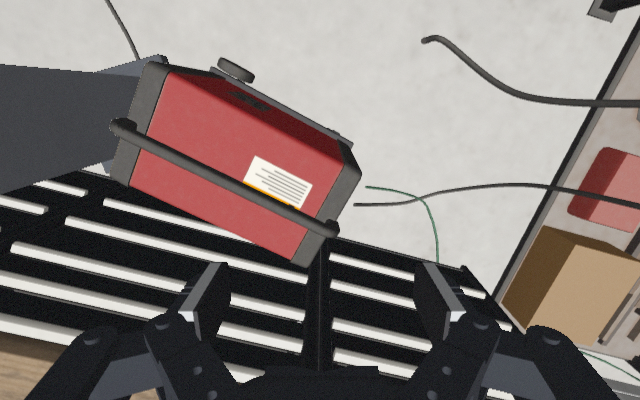

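The move was refused, and the wrist camera still shows the start view (floor and cart). I'll resend with all six keys in every row.

>>> carry_out(
  steps=[
    {"tx":-0.029,"ty":-0.019,"tz":0,"wx":0,"wy":0,"wz":0},
    {"tx":-0.029,"ty":-0.019,"tz":0,"wx":0,"wy":0,"wz":0},
    {"tx":-0.029,"ty":-0.019,"tz":0,"wx":0,"wy":0,"wz":0},
    {"tx":-0.029,"ty":-0.019,"tz":0,"wx":0,"wy":0,"wz":0},
    {"tx":-0.029,"ty":-0.019,"tz":0,"wx":0,"wy":0,"wz":0},
    {"tx":-0.029,"ty":-0.019,"tz":0,"wx":0,"wy":0,"wz":0},
    {"tx":-0.029,"ty":-0.019,"tz":0,"wx":0,"wy":0,"wz":0},
    {"tx":-0.029,"ty":-0.019,"tz":0,"wx":0,"wy":0,"wz":0},
  ],
)

```text
time: 1.52
eef_pos: [0.3527, 0.4498, 0.3041]
orientation: [0.122, 0.993, 0.0, 0.0]
wrist_force: [-0.2, 0.5, -0.4]
opening: 0.999
finger_force: 0.0
```

>>> carry_out(
  steps=[
    {"tx":-0.029,"ty":-0.019,"tz":0.012,"wx":0,"wy":0,"wz":0},
    {"tx":-0.029,"ty":-0.019,"tz":0.012,"wx":0,"wy":0,"wz":0},
    {"tx":-0.029,"ty":-0.019,"tz":0.015,"wx":0,"wy":0,"wz":0},
    {"tx":-0.029,"ty":-0.019,"tz":0.015,"wx":0,"wy":0,"wz":0},
    {"tx":-0.029,"ty":-0.019,"tz":0.015,"wx":0,"wy":0,"wz":0},
    {"tx":-0.027,"ty":-0.017,"tz":0.015,"wx":0,"wy":0,"wz":0},
    {"tx":0,"ty":0,"tz":0,"wx":0,"wy":0,"wz":0},
    {"tx":0,"ty":0,"tz":0,"wx":0,"wy":0,"wz":0},
  ],
)

```text
time: 2.18
eef_pos: [0.4922, 0.2996, 0.219]
orientation: [0.123, 0.992, -0.0, -0.001]
wrist_force: [-0.9, -0.0, 1.1]
opening: 1.001
finger_force: 0.0
```

```bash
python3 - <<'E'
from h import *
s,R=st()
im=capture("wrist");cv2.imwrite("pics/w2.png",im[:,:,::-1])
for n in ("knob_indexer","knob_indexer_handle"): print(n,[(round(d['score'],2),np.round(d['xyz'],4)) for d in tip_of(n,"wrist")[:2]])
E
```

```text
t 2.18 tcp [0.4922 0.2996 0.219 ] toolx [-0.97   0.245  0.001] tooly [ 0.245  0.97  -0.001] z [-0.001 -0.001 -1.   ] q [ 0.5  -0.06  1.76  0.    1.44 -0.82] F [-0.9 -0.   1.1] open 1.001 ff 0.0
knob_indexer [(0.79, array([ 0.5769,  0.2838, -0.0033]))]
knob_indexer_handle [(0.94, array([0.4912, 0.2978, 0.0785]))]
```

View pics/w2.png

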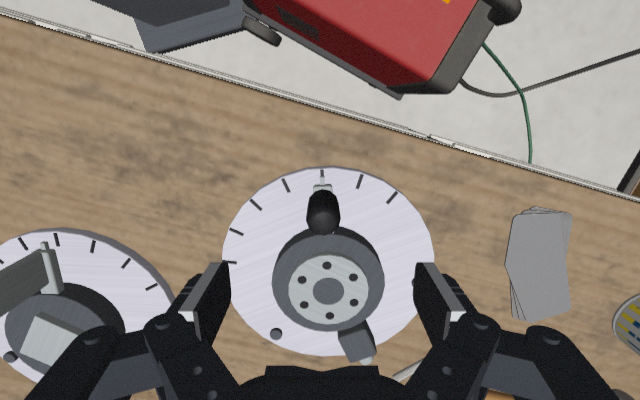

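The wrist picture shows the knob at (322,212) with its lever on the bar at (322,174). There are two bars on the image right and four on the image left, where left is the robot's right. So the lever is in notch index 2 and the target is index 5. The lever's world angle is about 170°, which agrees with the pivot and knob fixes. The tool is directly above the knob, so I'll descend and grip.

>>> carry_out(
  steps=[
    {"tx":0,"ty":0,"tz":0.02,"wx":0,"wy":0,"wz":-2.2},
    {"tx":0,"ty":0,"tz":0.02,"wx":0,"wy":0,"wz":-2.2},
    {"tx":0,"ty":0,"tz":0.02,"wx":0,"wy":0,"wz":0},
    {"tx":0,"ty":0,"tz":0.02,"wx":0,"wy":0,"wz":0},
    {"tx":0,"ty":0,"tz":0.013,"wx":0,"wy":0,"wz":0},
    {"tx":0,"ty":0,"tz":0,"wx":0,"wy":0,"wz":0},
  ],
)

```text
time: 2.83
eef_pos: [0.4903, 0.3012, 0.1246]
orientation: [0.083, 0.997, -0.001, -0.001]
wrist_force: [0.2, -0.4, -0.9]
opening: 1.0
finger_force: 0.0
```

>>> carry_out(
  steps=[
    {"tx":0,"ty":0,"tz":0,"wx":0,"wy":0,"wz":0},
    {"tx":0,"ty":0,"tz":0,"wx":0,"wy":0,"wz":0},
    {"tx":0,"ty":0,"tz":0,"wx":0,"wy":0,"wz":0},
    {"tx":0,"ty":0,"tz":0,"wx":0,"wy":0,"wz":0},
    {"tx":0,"ty":0,"tz":0,"wx":0,"wy":0,"wz":0},
    {"tx":0,"ty":0,"tz":0,"wx":0,"wy":0,"wz":0},
  ],
  fingers=0.015,
  grip_force=25,
)

```text
time: 3.33
eef_pos: [0.4918, 0.3008, 0.1278]
orientation: [0.084, 0.996, 0.0, 0.0]
wrist_force: [-1.9, -2.0, 6.1]
opening: 0.267
finger_force: 25.1
```

```bash
python3 -c "
from h import *
s,R=st()
look(['side'])"
```

```text
t 3.33 tcp [0.4918 0.3008 0.1278] toolx [-0.986  0.167 -0.001] tooly [0.167 0.986 0.   ] z [ 0.001  0.    -1.   ] q [ 0.5   0.01  1.85 -0.    1.29 -0.9 ] F [-1.9 -2.   6.1] open 0.267 ff 25.062779753934592
side knob_indexer [(0.8, array([0.5749, 0.2858, 0.003 ]))]
side knob_indexer_handle [(0.71, array([0.4916, 0.2985, 0.0729]))]
```

>>> carry_out(
  steps=[
    {"tx":-0.0002,"ty":-0.0049,"tz":0,"wx":0,"wy":0,"wz":-3.33},
    {"tx":-0.0002,"ty":-0.0049,"tz":0,"wx":0,"wy":0,"wz":-3.33},
    {"tx":-0.0002,"ty":-0.0049,"tz":0,"wx":0,"wy":0,"wz":-3.33},
    {"tx":-0.0001,"ty":-0.0049,"tz":0,"wx":0,"wy":0,"wz":-3.33},
    {"tx":-0.0001,"ty":-0.005,"tz":0,"wx":0,"wy":0,"wz":-3.34},
    {"tx":-0.0001,"ty":-0.005,"tz":0,"wx":0,"wy":0,"wz":-3.34},
    {"tx":0,"ty":0,"tz":0,"wx":0,"wy":0,"wz":0},
    {"tx":0,"ty":0,"tz":0,"wx":0,"wy":0,"wz":0},
  ],
)

```text
time: 4.15
eef_pos: [0.4913, 0.271, 0.1277]
orientation: [-0.09, 0.996, -0.0, -0.001]
wrist_force: [-11.9, -5.5, 12.4]
opening: 0.269
finger_force: 25.7
```

>>> carry_out(
  steps=[
    {"tx":0,"ty":0,"tz":0,"wx":0,"wy":0,"wz":0},
    {"tx":0,"ty":0,"tz":0,"wx":0,"wy":0,"wz":0},
    {"tx":0,"ty":0,"tz":0,"wx":0,"wy":0,"wz":0},
    {"tx":0,"ty":0,"tz":0,"wx":0,"wy":0,"wz":0},
    {"tx":0,"ty":0,"tz":0,"wx":0,"wy":0,"wz":0},
    {"tx":0,"ty":0,"tz":0,"wx":0,"wy":0,"wz":0},
  ],
)

```text
time: 4.65
eef_pos: [0.4913, 0.2711, 0.1277]
orientation: [-0.09, 0.996, -0.0, -0.001]
wrist_force: [-10.9, -5.5, 12.2]
opening: 0.275
finger_force: 25.7
```

```bash
python3 -c "
from h import *
s,R=st()
look(['side','scene'])
im=capture('wrist');cv2.imwrite('pics/w3.png',im[:,:,::-1])"
```

```text
t 4.65 tcp [0.4913 0.2711 0.1277] toolx [-0.984 -0.18   0.002] tooly [-0.18   0.984 -0.   ] z [-0.002 -0.001 -1.   ] q [ 0.46 -0.03  1.88  0.    1.29 -1.29] F [-10.9  -5.5  12.2] open 0.275 ff 25.67715822486207
side knob_indexer [(0.97, array([0.574 , 0.2835, 0.0019]))]
side knob_indexer_handle [(0.64, array([0.494 , 0.2709, 0.0741]))]
scene knob_indexer [(0.96, array([ 0.5762,  0.2874, -0.0033]))]
scene knob_indexer_handle []
```

View pics/w3.png

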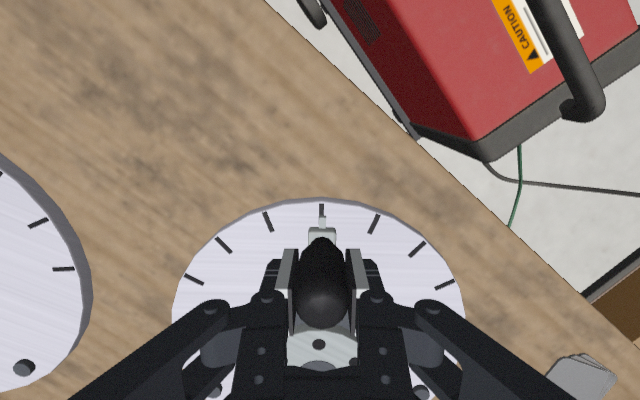

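The wrist picture shows the lever on its bar at (321,210), with three bars on each side: index 3, one notch done. There's a side load of about 11 N, so I'll ease the grip a moment to let the ball centre it, then take it again.

>>> carry_out(
  steps=[
    {"tx":0.001,"ty":0,"tz":0,"wx":0,"wy":0,"wz":0},
    {"tx":0,"ty":0,"tz":0,"wx":0,"wy":0,"wz":0},
    {"tx":0,"ty":0,"tz":0,"wx":0,"wy":0,"wz":0},
    {"tx":0,"ty":0,"tz":0,"wx":0,"wy":0,"wz":0},
    {"tx":0,"ty":0,"tz":0,"wx":0,"wy":0,"wz":0},
    {"tx":0,"ty":0,"tz":0,"wx":0,"wy":0,"wz":0},
  ],
  fingers=0.04,
)

```text
time: 5.5
eef_pos: [0.4909, 0.2712, 0.1269]
orientation: [-0.09, 0.996, -0.0, -0.0]
wrist_force: [-0.2, 0.1, -0.7]
opening: 0.468
finger_force: 0.0
```

>>> carry_out(
  steps=[
    {"tx":0,"ty":0,"tz":0,"wx":0,"wy":0,"wz":0},
    {"tx":0,"ty":0,"tz":0,"wx":0,"wy":0,"wz":0},
    {"tx":0,"ty":0,"tz":0,"wx":0,"wy":0,"wz":0},
    {"tx":0,"ty":0,"tz":0,"wx":0,"wy":0,"wz":0},
  ],
  fingers=0.015,
  grip_force=20,
)

```text
time: 5.83
eef_pos: [0.4909, 0.271, 0.127]
orientation: [-0.09, 0.996, -0.0, -0.0]
wrist_force: [-1.1, -2.2, 2.1]
opening: 0.271
finger_force: 20.4
```

>>> carry_out(
  steps=[
    {"tx":-0.0001,"ty":-0.0049,"tz":0,"wx":0,"wy":0,"wz":-3.33},
    {"tx":-0.0001,"ty":-0.0049,"tz":0,"wx":0,"wy":0,"wz":-3.33},
    {"tx":-0.0001,"ty":-0.0049,"tz":0,"wx":0,"wy":0,"wz":-3.33},
    {"tx":-0.0001,"ty":-0.0049,"tz":0,"wx":0,"wy":0,"wz":-3.33},
    {"tx":-0.0001,"ty":-0.005,"tz":0,"wx":0,"wy":0,"wz":-3.34},
    {"tx":-0.0001,"ty":-0.005,"tz":0,"wx":0,"wy":0,"wz":-3.34},
    {"tx":0,"ty":0,"tz":0,"wx":0,"wy":0,"wz":0},
    {"tx":0,"ty":0,"tz":0,"wx":0,"wy":0,"wz":0},
  ],
)

```text
time: 6.5
eef_pos: [0.5006, 0.2428, 0.1269]
orientation: [-0.262, 0.965, -0.0, -0.001]
wrist_force: [-6.2, -7.9, 6.3]
opening: 0.269
finger_force: 20.8
```

>>> carry_out(
  steps=[
    {"tx":0,"ty":0,"tz":0,"wx":0,"wy":0,"wz":0},
    {"tx":0,"ty":0,"tz":0,"wx":0,"wy":0,"wz":0},
    {"tx":0,"ty":0,"tz":0,"wx":0,"wy":0,"wz":0},
    {"tx":0,"ty":0,"tz":0,"wx":0,"wy":0,"wz":0},
    {"tx":0,"ty":0,"tz":0,"wx":0,"wy":0,"wz":0},
    {"tx":0,"ty":0,"tz":0,"wx":0,"wy":0,"wz":0},
  ],
  fingers=0.04,
)

```text
time: 7.0
eef_pos: [0.5009, 0.2435, 0.1269]
orientation: [-0.262, 0.965, 0.0, 0.0]
wrist_force: [-0.2, -0.7, -0.6]
opening: 0.469
finger_force: 0.0
```

```bash
python3 -c "
from h import *
s,R=st()
im=capture('wrist');cv2.imwrite('pics/w4.png',im[:,:,::-1])"
```

```text
t 7.0 tcp [0.5009 0.2435 0.1269] toolx [-0.863 -0.506 -0.   ] tooly [-0.506  0.863  0.   ] z [ 0.  0. -1.] q [ 0.41 -0.03  1.89  0.    1.28 -1.69] F [-0.2 -0.7 -0.6] open 0.469 ff 0.0
```

View pics/w4.png

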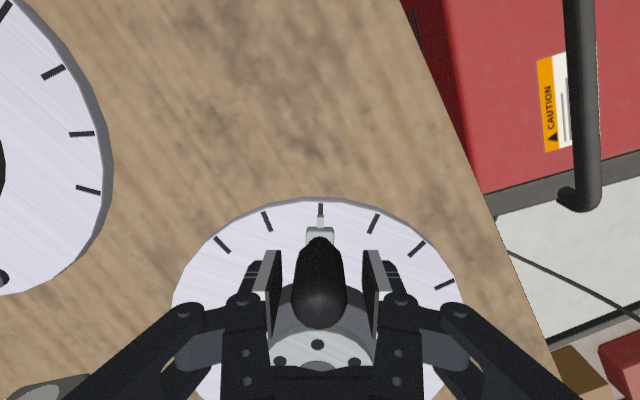

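The lever is on the next bar at (320,209), with two bars left of it at (266,221) and (222,245): index 4. I'll let it rest, re-grip and do the third notch.

>>> carry_out(
  steps=[
    {"tx":0,"ty":0,"tz":0,"wx":0,"wy":0,"wz":0},
    {"tx":0,"ty":0,"tz":0,"wx":0,"wy":0,"wz":0},
    {"tx":0,"ty":0,"tz":0,"wx":0,"wy":0,"wz":0},
    {"tx":0,"ty":0,"tz":0,"wx":0,"wy":0,"wz":0},
    {"tx":0,"ty":0,"tz":0,"wx":0,"wy":0,"wz":0},
  ],
)

```text
time: 7.47
eef_pos: [0.5009, 0.2434, 0.1269]
orientation: [-0.262, 0.965, -0.0, -0.0]
wrist_force: [-0.4, 0.1, 0.1]
opening: 0.467
finger_force: 0.0
```

>>> carry_out(
  steps=[
    {"tx":0,"ty":0,"tz":0,"wx":0,"wy":0,"wz":0},
    {"tx":0,"ty":0,"tz":0,"wx":0,"wy":0,"wz":0},
    {"tx":0,"ty":0,"tz":0,"wx":0,"wy":0,"wz":0},
    {"tx":0,"ty":0,"tz":0,"wx":0,"wy":0,"wz":0},
  ],
  fingers=0.015,
)

```text
time: 7.8
eef_pos: [0.501, 0.2433, 0.127]
orientation: [-0.262, 0.965, -0.0, 0.0]
wrist_force: [0.3, -4.3, 2.2]
opening: 0.277
finger_force: 20.5
```

>>> carry_out(
  steps=[
    {"tx":-0.0001,"ty":-0.0049,"tz":0,"wx":0,"wy":0,"wz":-3.33},
    {"tx":-0.0001,"ty":-0.0049,"tz":0,"wx":0,"wy":0,"wz":-3.33},
    {"tx":-0.0001,"ty":-0.0049,"tz":0,"wx":0,"wy":0,"wz":-3.33},
    {"tx":-0.0001,"ty":-0.0049,"tz":0,"wx":0,"wy":0,"wz":-3.33},
    {"tx":-0.0001,"ty":-0.005,"tz":0,"wx":0,"wy":0,"wz":-3.34},
    {"tx":-0.0001,"ty":-0.005,"tz":0,"wx":0,"wy":0,"wz":-3.34},
    {"tx":0,"ty":0,"tz":0,"wx":0,"wy":0,"wz":0},
    {"tx":0,"ty":0,"tz":0,"wx":0,"wy":0,"wz":0},
  ],
)

```text
time: 8.47
eef_pos: [0.5197, 0.2201, 0.127]
orientation: [-0.426, 0.905, -0.0, -0.001]
wrist_force: [-4.5, -9.9, 6.6]
opening: 0.271
finger_force: 20.9
```

>>> carry_out(
  steps=[
    {"tx":0,"ty":0,"tz":0,"wx":0,"wy":0,"wz":0},
    {"tx":0,"ty":0,"tz":0,"wx":0,"wy":0,"wz":0},
    {"tx":0,"ty":0,"tz":0,"wx":0,"wy":0,"wz":0},
    {"tx":0,"ty":0,"tz":0,"wx":0,"wy":0,"wz":0},
    {"tx":0,"ty":0,"tz":0,"wx":0,"wy":0,"wz":0},
    {"tx":0,"ty":0,"tz":0,"wx":0,"wy":0,"wz":0},
    {"tx":0,"ty":0,"tz":0,"wx":0,"wy":0,"wz":0},
    {"tx":0,"ty":0,"tz":0,"wx":0,"wy":0,"wz":0},
  ],
  fingers=0.06,
)

```text
time: 9.13
eef_pos: [0.5198, 0.2209, 0.1269]
orientation: [-0.426, 0.905, 0.0, 0.0]
wrist_force: [-0.1, 0.8, -0.1]
opening: 0.704
finger_force: 0.0
```

>>> carry_out(
  steps=[
    {"tx":0,"ty":0,"tz":-0.01,"wx":0,"wy":0,"wz":0},
    {"tx":0,"ty":0,"tz":-0.015,"wx":0,"wy":0,"wz":0},
    {"tx":0,"ty":0,"tz":-0.02,"wx":0,"wy":0,"wz":0},
    {"tx":0,"ty":0,"tz":-0.02,"wx":0,"wy":0,"wz":0},
    {"tx":0,"ty":0,"tz":-0.02,"wx":0,"wy":0,"wz":0},
    {"tx":0,"ty":0,"tz":-0.02,"wx":0,"wy":0,"wz":0},
    {"tx":0,"ty":0,"tz":0,"wx":0,"wy":0,"wz":0},
    {"tx":0,"ty":0,"tz":0,"wx":0,"wy":0,"wz":0},
  ],
)

```text
time: 9.8
eef_pos: [0.5201, 0.221, 0.2337]
orientation: [-0.426, 0.905, -0.0, 0.001]
wrist_force: [-0.6, -0.4, -0.2]
opening: 0.702
finger_force: 0.0
```

```bash
python3 -c "
from h import *
s,R=st()
im=capture('wrist');cv2.imwrite('pics/w5.png',im[:,:,::-1])
print([(d['score'],d['xyz']) for d in tip_of('knob_indexer_handle','wrist')])"
```

```text
t 9.8 tcp [0.5201 0.221  0.2337] toolx [-0.638 -0.77  -0.002] tooly [-0.77   0.638 -0.001] z [ 0.002  0.001 -1.   ] q [ 0.36 -0.1   1.77 -0.    1.47 -2.09] F [-0.6 -0.4 -0.2] open 0.702 ff 0.0
[(0.75, [0.5223, 0.2175, 0.0758])]
```

View pics/w5.png

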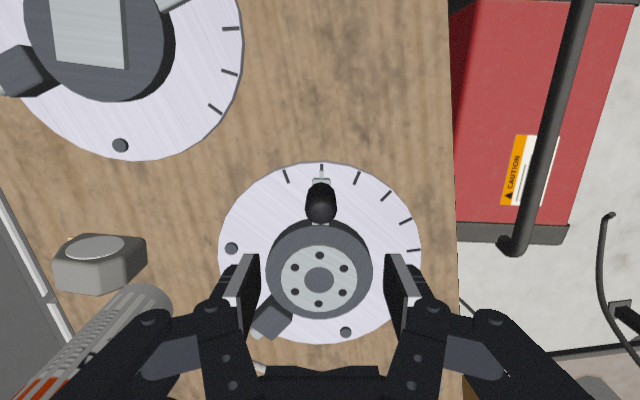

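The lever is on the bar at (321,170), with just one bar to its left at (287,177). That's index 5, three notches on from the start. The gripper is clear of it and the paddle fixture is untouched, so I'm handing in.

```bash
python3 -c "
from workcell import *
print(sign_off())"
```

```text
the job is handed in; nothing more can be done
None
```

The knob lever was clicked counter-clockwise exactly three notches (index 2 to 5) with a rest of over half a second in each, then released; the paddle lever was left alone, and I handed the job in just after 9.8 s on the robot's clock.

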